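# Set up the spool rewinder for a batch

### The arm

A 6-joint arm with a two-finger parallel gripper is mounted at the origin on the work surface. World frame = base frame: x ahead of the robot, y to its left, z up, the work surface at z = 0. Lengths are in m, angles in degrees, forces in N, time in s.
With the tool pointing down it reaches from about 0.325 to 0.85 m from the base axis. Payload 15.5 kg.
Tool frame: the origin (TCP) lies midway between the tips of the shut fingers; the grasp point (between the pads) lies 19 mm behind it; z points along the fingers, y is the line along which they close (so a half turn about z gives the same grasp; the last joint's range is limited). The gripper opens to 91 mm and grips with 3 to 60 N. Pads are 32 mm wide; open, the fingers measure 118 mm over their backs; the gripper's body (76 mm by 178 mm) begins 60 mm behind the grasp point.
Start: joints at [58.7, 28.281, 77.091, -0, 74.628, -5.472], TCP at [0.272, 0.563, 0.214] pointing down, gripper open.
Joint ranges: [-166.48, 166.48], [-47.26, 123.95], [12.59, 153.08], [-70.14, 250.14], [6.76, 159.57], [-176.63, 176.63]. Speed limits (degrees/s): [108.29, 108.29, 147.25, 172.46, 172.46, 172.46].

### API

Orientations are given as a 3x3 rotation matrix whose columns are the frame's x, y, z axes.
In Python, from bench import ctrl gives the robot as it stands. The module is installed in compiled form; this text tells all that it offers. Calls block until the motion is done:
- ctrl.goto(position, orientation): joint-space move of the TCP to a pose.
- ctrl.move_l(position, vel=0.15, ori=None, contact_N=None): straight line of the TCP; ori=None keeps the orientation; vel is the mean speed in m/s. With contact_N (N) it stops when the force on the tool has changed by that much, and returns True; else False.
- ctrl.movej(angles): joint-space move.
- ctrl.command_gripper(opening): opening from 0.0 (shut) to 1.0 (fully open); the grip force is fixed at half the most; returns when the fingers have stopped.
- ctrl.sleep(seconds).
- ctrl.ik(position, orientation): joint angles nearest the present ones, or None.
- ctrl.read_camera(name): name is "side" or "top"; returns the picture (400x640x3 uint8, blue, green, red); there is no depth.
- ctrl.camera_params(name): a dict with "fx", "fy", "cx", "cy" (pixels), "D" ([k1, k2, p1, p2, k3] as OpenCV has them; the pictures are not rectified), "pose" (4x4, takes a point from camera to world coordinates). Camera axes: x right, y up, looking along -z (the intrinsics and any distortion apply to the point x, -y, -z); pixel columns grow to the right and rows downward; lengths in m; the calibration is good to about 2 mm. A picture is of the moment at which its call begins. camera_params takes no time and is no camera call.
A pose or a line that the arm cannot do raises ctrl.MotionError and nothing moves.
- ctrl.sign_off(): hands the job in; it is judged then, once.
Readings, each from a call of its own:
- ctrl.current_t(): time.
- ctrl.current_q(): joint angles.
- ctrl.current_dq(): joint speeds.
- ctrl.current_effort(): joint torques, N m.
- ctrl.current_tool_pos(): TCP position.
- ctrl.current_eef_rot(): TCP orientation.
- ctrl.current_contact_force(): force on the tool from outside, world axes, zero at the start.
- ctrl.current_wrist_torque(): the same for the moment, N m.
- ctrl.current_grip_width(): opening from 0.0 (shut) to 1.0 (fully open).
- ctrl.current_grasp_force(): force on a finger pad.
Only numpy, scipy, OpenCV 4.12 (cv2) and the standard library are available. Lean on these libraries where they do the work, as an engineer would, in place of code of your own. Each camera call takes 0.05 s, during which the arm holds its last target. There are 200 camera calls.

### The job

Set the rewinder up for a batch of empty spools: stand every spool upright inside the yellow-bordered blue bay, roll the ridged count wheel up, through zero, until it reads the number of spools there are, and turn the graduated dial until its scale reads 40 degrees at the red index line. Only when all of that is set, throw the red ready lever fully over to its far side, leaving the bottle, the carton and the tape roll where they are.

Things in the scene. Friction and masses are not known exactly. Their poses are not given: they have to be found in the camera images.
- bay: flat blue area, 250 mm (its x) by 210 mm (its y), edged with 12 mm yellow tape, lying on the black counter, without any height (spools in it stand at counter height); origin at its centre.
- spool1_c (a point): Spool: empty plastic wire spool, orange, standing upright on its end (may be absent); two flanges 60 mm across and 12 mm thick joined by a 34 mm core, 80 mm tall overall, about 90 g, loose. Grip it by its top flange (68 to 80 mm up). This point is its centre, 40 mm above its foot; z is its long axis.
- spool2_c (a point): Spool: empty plastic wire spool, white, standing upright on its end (may be absent); two flanges 60 mm across and 12 mm thick joined by a 34 mm core, 80 mm tall overall, about 90 g, loose. Grip it by its top flange (68 to 80 mm up). This point is its centre, 40 mm above its foot; z is its long axis.
- spool3_c (a point): Spool: empty plastic wire spool, red, standing upright on its end (may be absent); two flanges 60 mm across and 12 mm thick joined by a 34 mm core, 80 mm tall overall, about 90 g, loose. Grip it by its top flange (68 to 80 mm up). This point is its centre, 40 mm above its foot; z is its long axis.
- spool4_c (a point): Spool: empty plastic wire spool, grey, standing upright on its end (may be absent); two flanges 60 mm across and 12 mm thick joined by a 34 mm core, 80 mm tall overall, about 90 g, loose. Grip it by its top flange (68 to 80 mm up). This point is its centre, 40 mm above its foot; z is its long axis.
- dial_base: fixed round blue base of the dial, 180 mm across, 20 mm high, origin at the centre of its underside, z up; its x axis points away from the index line.
- index_line (a point): the fixed red index line on top of the blue base, just outside the scale, on the base's -x side (the robot's side), 80 mm from the dial's axis, 21 mm above the counter.
- ring_grip (a point): the point to grip, on the dial's axis, 64 mm above the counter: middle of the black upright grip bar on the scale, 64 mm long (along this point's x, which turns with the scale and points away from the zero tick), 16 mm wide (y), its top 84 mm above the counter, its foot on the disc 34 mm above the counter. Turning the bar turns the scale.
- scale_ring (a joint): reading of the scale at the index line, rad (0.698 is 40 degrees); range -1.6 to 1.75; grows as the scale turns counter-clockwise seen from above. Stiff (0.12 N m), stays where left. Silver disc 144 mm across with a tick every 10 degrees: long red one at zero, black for positive values (clockwise on the disc from the red one), blue for negative; longer ticks at 30, 60, 90.
- control_box: fixed grey box, 120 mm (x) by 190 mm (y), 65 mm high, origin at the centre of its underside, carrying the count wheel and the ready lever; its x axis points away from the robot side.
- wheel_axis (a point): centre of the count wheel, 55 mm above the counter; the axis runs along y; axes as the box's, they do not turn. White wheel 34 mm wide, core radius 34 mm, eight blue ridges 6 mm thick reaching radius 46 mm. At a whole count ridges stand 22.5 degrees either side of the top and the facet between, in line with the red marks on the box, shows as many black pips as the count (red bar: zero).
- count_wheel (a joint): angle of the count wheel, rad, growing as its top rolls to the box's +x (away from the robot). The count is angle / 0.7854 (45 degrees a step): 0 reads zero, 2.356 three; it turns between stops at -1.6 and 5.5, and starts below 0 (seven and six pips show there, one and two steps short of zero). Stiff (0.06 N m), stays where left; push a ridge from behind with a finger, one step at a time.
- ready (a joint): angle of the ready lever: 0 leaning to the box's -x side (off), 1.0 leaning to the +x side (ready); stays where it is left, pushed over by about 1 N. Steel rod from a pivot 87 mm above the counter, 60 mm long, with a red ball of 26 mm at its end.
- ready_tip (a point): centre of the red ball at the end of the ready lever, 60 mm from the pivot; moves with the lever (52 mm above the pivot and 29 mm to its -x side when off, to its +x side when ready).
- sanitiser: bystander: loose white bottle 64 mm across, 170 mm tall, origin under its centre; leave alone.
- carton: bystander: loose cardboard carton 120 x 90 x 70 mm, origin under its centre; leave alone.
- tape_roll: bystander: loose roll of yellow tape, 110 mm across, 48 mm high, lying flat, origin under its centre; leave alone.
Not all that is in view belongs to the job. Of the things like the part that bears spool3_c, leave any that is pink; of the rest the smaller one is meant. Of the things that look like the part that bears spool1_c, the smaller one is meant.

How it is judged (in metres and radians):
On the way, in this order (a step that is already met when the one before it is completed fails the run):
1. every spool stands in the bay, the count wheel reads their number and the dial reads 40 degrees (x of spool1_c in the frame of bay between -0.105 and 0.105 m and y of spool1_c in the frame of bay between -0.085 and 0.085 m and angle between each of spool1_c, spool2_c, spool3_c, spool4_c's own z axis and vertical below 0.12 rad and height (world z) of each of spool1_c, spool2_c, spool3_c, spool4_c below 0.048 m and x of spool2_c in the frame of bay between -0.105 and 0.105 m and y of spool2_c in the frame of bay between -0.085 and 0.085 m and x of spool3_c in the frame of bay between -0.105 and 0.105 m and y of spool3_c in the frame of bay between -0.085 and 0.085 m and x of spool4_c in the frame of bay between -0.105 and 0.105 m and y of spool4_c in the frame of bay between -0.085 and 0.085 m and (((height (world z) of spool1_c above -9 m or value of joint count_wheel above 99 rad) and (height (world z) of spool2_c above -9 m or value of joint count_wheel above 99 rad) and (height (world z) of spool3_c above -9 m or value of joint count_wheel above 99 rad) and (height (world z) of spool4_c above -9 m or value of joint count_wheel above 99 rad) and value of joint count_wheel between 2.9716 and 3.3116 rad) or (((height (world z) of spool1_c below -9 m and value of joint count_wheel below 99 rad) or (height (world z) of spool2_c below -9 m and value of joint count_wheel below 99 rad) or (height (world z) of spool3_c below -9 m and value of joint count_wheel below 99 rad) or (height (world z) of spool4_c below -9 m and value of joint count_wheel below 99 rad)) and (height (world z) of any of spool1_c, spool2_c above -9 m or value of joint count_wheel above 99 rad) and (height (world z) of any of spool1_c, spool3_c above -9 m or value of joint count_wheel above 99 rad) and (height (world z) of any of spool1_c, spool4_c above -9 m or value of joint count_wheel above 99 rad) and (height (world z) of any of spool2_c, spool3_c above -9 m or value of joint count_wheel above 99 rad) and (height (world z) of any of spool2_c, spool4_c above -9 m or value of joint count_wheel above 99 rad) and (height (world z) of any of spool3_c, spool4_c above -9 m or value of joint count_wheel above 99 rad) and value of joint count_wheel between 2.1862 and 2.5262 rad) or (((height (world z) of each of spool1_c, spool2_c below -9 m and value of joint count_wheel below 99 rad) or (height (world z) of each of spool1_c, spool3_c below -9 m and value of joint count_wheel below 99 rad) or (height (world z) of each of spool1_c, spool4_c below -9 m and value of joint count_wheel below 99 rad) or (height (world z) of each of spool2_c, spool3_c below -9 m and value of joint count_wheel below 99 rad) or (height (world z) of each of spool2_c, spool4_c below -9 m and value of joint count_wheel below 99 rad) or (height (world z) of each of spool3_c, spool4_c below -9 m and value of joint count_wheel below 99 rad)) and value of joint count_wheel between 1.4008 and 1.7408 rad)) and value of joint scale_ring between 0.628 and 0.768 rad), for 0.2 s.
2. then the ready lever is thrown over (value of joint ready above 0.85 rad), for 0.1 s.
At the end, for the whole second after the job is handed in: all spools upright (7 deg) and still, centres within 105 mm (x) and 85 mm (y) of the bay centre; count wheel within 0.17 rad of the number of spools; dial at 40 deg within 4; ready lever past 0.85 rad; wheel and dial still (all of step 1 and velocity of joint scale_ring between -0.1 and 0.1 rad/s and velocity of joint count_wheel between -0.1 and 0.1 rad/s and value of joint ready above 0.85 rad and linear speed of each of spool1, spool2, spool3, spool4 below 0.03 m/s); the robot touches nothing.
It fails at once if the bottle is pushed more than 30 mm or tipped (distance of sanitiser from where it was at the start of the episode above 0.03 m or angle between sanitiser's own z axis and vertical above 0.35 rad).
It fails at once if the carton is pushed more than 30 mm or tipped (distance of carton from where it was at the start of the episode above 0.03 m or angle between carton's own z axis and vertical above 0.35 rad).
It fails at once if the tape roll is pushed more than 30 mm or tipped (distance of tape_roll from where it was at the start of the episode above 0.03 m or angle between tape_roll's own z axis and vertical above 0.35 rad).
Of spool1, spool2, spool3, spool4 only 2 to 4 are there at a start; the rules pass over those that are not, and their reading is None.
At some moment in a run one of spool1, spool2, spool3, spool4 may be knocked a few centimetres aside while the robot is not near it.
It also fails if it takes over 210 s, if anything falls off the work surface, if the arm or the gripper's body presses on something with over 40 N, if the wrist force passes 120 N, or if a joint passes its speed limit or range.

## Working session

There is one attempt and no reset: what is moved stays moved. The work goes in short steps, each a Python script; the robot and the scene stay as the last script left them, time stands still between calls to the robot, and variables do not carry over. Pictures are saved under pics/ and viewed, at most 14 in all, crops included, and the job is handed in when it is done.

```bash
mkdir -p pics; cat > h.py <<'E'
import numpy as np, cv2
from bench import ctrl
def cam(n):
    p=ctrl.camera_params(n); K=np.array([[p["fx"],0,p["cx"]],[0,p["fy"],p["cy"]],[0,0,1.]]); return K,np.array(p["D"],float),np.array(p["pose"])
def ray(n,u,v):
    K,D,T=cam(n); x,y=cv2.undistortPoints(np.array([[[u,v]]],float),K,D)[0,0]
    return T[:3,3],T[:3,:3]@np.array([x,-y,-1.])
def onz(n,u,v,z):
    o,d=ray(n,u,v); return o+d*(z-o[2])/d[2]
def proj(n,P):
    K,D,T=cam(n); c=(np.atleast_2d(P)-T[:3,3])@T[:3,:3]; c=c*[1,-1,-1]
    return cv2.projectPoints(c,np.zeros(3),np.zeros(3),K,D)[0][:,0]
def down(a):  # tool down, closing line (y) at angle a deg from world x... y axis dir
    a=np.radians(a); y=np.array([np.cos(a),np.sin(a),0]); z=np.array([0,0,-1.]); return np.column_stack([np.cross(y,z),y,z])
E
python3 - <<'E'
from h import *
for n in("top","side"):
    im=ctrl.read_camera(n); cv2.imwrite(f"pics/{n}0.png",im); K,D,T=cam(n); print(n,K[0,0],D,T.round(3).tolist())
print(np.round(ctrl.current_eef_rot(),2), ctrl.current_t())
E
```

```text
top 447.35059823447745 [-0.08496119  0.          0.          0.          0.        ] [[-0.024, 0.988, -0.153, 0.283], [-0.999, -0.021, 0.025, -0.02], [0.022, 0.153, 0.988, 1.463], [0.0, 0.0, 0.0, 1.0]]
side 367.8033227220904 [-0.01288616  0.          0.          0.          0.        ] [[0.994, 0.074, -0.074, 0.441], [-0.103, 0.537, -0.837, -0.783], [-0.022, 0.84, 0.542, 0.591], [0.0, 0.0, 0.0, 1.0]]
[[-0.9   0.44 -0.  ]
 [ 0.44  0.9  -0.  ]
 [ 0.   -0.   -1.  ]] 0.1
```

View pics/top0.png

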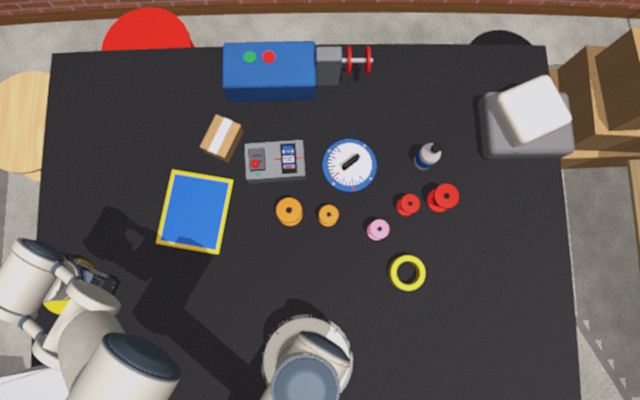

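View pics/side0.png

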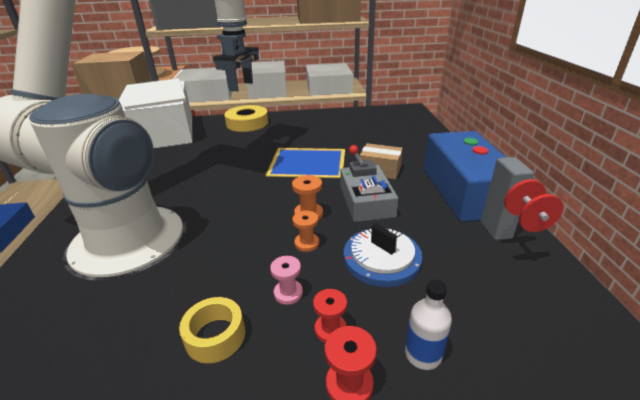

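Top view: two orange spools, at (289,211) and (328,215); the smaller one, (328,215), fits spool1. Red ones are at (407,205) and (445,197), and pink at (378,229); the smaller non-pink one, (407,205), fits spool3. No white or grey spool shows so far, but the arm hides the lower left. The bay is around (197,212), the dial at (350,165) and the box at (275,160). I'll confirm with an enlarged crop and measure.

```bash
python3 - <<'E'
from h import *
im=cv2.imread("pics/top0.png"); hsv=cv2.cvtColor(im,cv2.COLOR_BGR2HSV)
c=cv2.resize(im[130:250,235:475],(800,400),interpolation=cv2.INTER_CUBIC); cv2.imwrite("pics/crop0.png",c)
def blobs(lo,hi,name,z,roi=(140,240,150,480),amin=60):
    m=cv2.inRange(hsv,np.array(lo),np.array(hi)); k=np.zeros_like(m);a,b,c_,d=roi;k[a:b,c_:d]=m[a:b,c_:d]
    n,l,s,ce=cv2.connectedComponentsWithStats(k)
    for i in range(1,n):
        if s[i,4]>amin: print(name,ce[i].round(1),s[i].tolist(),onz("top",*ce[i],z).round(4))
blobs((5,120,90),(20,255,255),"orange",.08); blobs((0,150,90),(4,255,255),"red",.08); blobs((140,40,90),(175,255,255),"pink",.08)
blobs((95,120,60),(125,255,255),"blue",.0); blobs((22,120,100),(35,255,255),"yellow",.0,(140,300,150,480))
m=cv2.inRange(hsv,(22,120,100),(35,255,255)); m[:,260:]=0; m[:160]=0; m[258:]=0
r=cv2.minAreaRect(cv2.findNonZero(m)); b=cv2.boxPoints(r); print(b.round(1).tolist()); print([onz("top",*p,0)[:2].round(4).tolist() for p in b])
E
```

```text
orange [228.9 151.1] [215, 140, 23, 22, 110] [0.6652 0.2319 0.08  ]
orange [289.  211.3] [275, 197, 28, 30, 635] [0.4678 0.043  0.08  ]
orange [328.  215.2] [318, 204, 22, 23, 383] [ 0.4531 -0.0781  0.08  ]
red [442.3 197.7] [426, 183, 33, 30, 683] [ 0.5009 -0.4428  0.08  ]
red [407.6 204.6] [396, 194, 24, 22, 399] [ 0.4812 -0.33    0.08  ]
pink [377.9 229.3] [366, 219, 24, 21, 397] [ 0.4056 -0.2325  0.08  ]
blue [343.9 142.9] [328, 140, 36, 11, 122] [ 0.7083 -0.1421  0.    ]
blue [372.3 161.7] [365, 145, 12, 34, 142] [ 0.6411 -0.2361  0.    ]
blue [332.3 175.7] [322, 151, 30, 42, 301] [ 0.5957 -0.0996  0.    ]
blue [420.9 161.6] [415, 151, 18, 17, 91] [ 0.6389 -0.4019  0.    ]
blue [194.2 209.1] [162, 175, 66, 65, 3341] [0.4926 0.3597 0.    ]
blue [362.6 185.1] [355, 178, 18, 14, 106] [ 0.5616 -0.2     0.    ]
yellow [194.8 210.2] [156, 169, 78, 86, 1005] [0.4887 0.3578 0.    ]
yellow [407.5 272.5] [390, 255, 36, 36, 704] [ 0.2688 -0.3362  0.    ]
[[154.60000610351562, 242.89999389648438], [170.0, 166.0], [233.8000030517578, 178.8000030517578], [218.5, 255.6999969482422]]
[[0.3832, 0.489], [0.6404, 0.4448], [0.5918, 0.2289], [0.3378, 0.278]]
```

View pics/crop0.png

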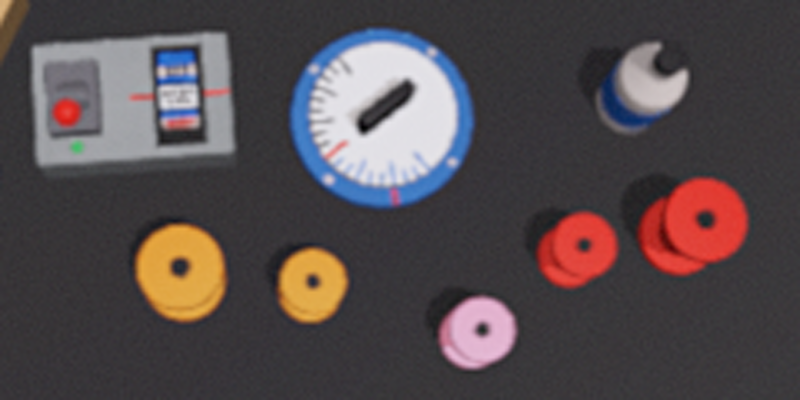

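The crop shows: the smaller orange spool's hole at (328.6,214.3), so it is spool1; the smaller red spool's hole at (410.5,203.2), so it is spool3. The dial's zero tick is about 60° clockwise of the index, so it reads roughly −60°. The wheel's red zero bar is one facet toward the robot. Next I'll move to spool1 and look at what the arm was hiding.

```bash
python3 - <<'E'
from h import *
s1=onz("top",328.6,214.3,.08); s3=onz("top",410.5,203.2,.08); print(s1,s3)
ctrl.move_l([.272,.563,.30]); ctrl.goto([s1[0],s1[1],.25],down(0)); print(ctrl.current_q(),ctrl.current_t())
a=ctrl.read_camera("top"); b=ctrl.read_camera("side")
cv2.imwrite("pics/look1.png",cv2.resize(np.vstack([a,b]),None,fx=.75,fy=.75)); cv2.imwrite("pics/top1.png",a); cv2.imwrite("pics/side1.png",b)
E
```

```text
[ 0.45584209 -0.08019795  0.08      ] [ 0.48536468 -0.33948203  0.08      ]
[-1.73119785e+01  1.29051178e+01  9.59183378e+01  8.12817505e-03
  7.11716108e+01 -1.73747059e+01] 3.2083
```

View pics/look1.png

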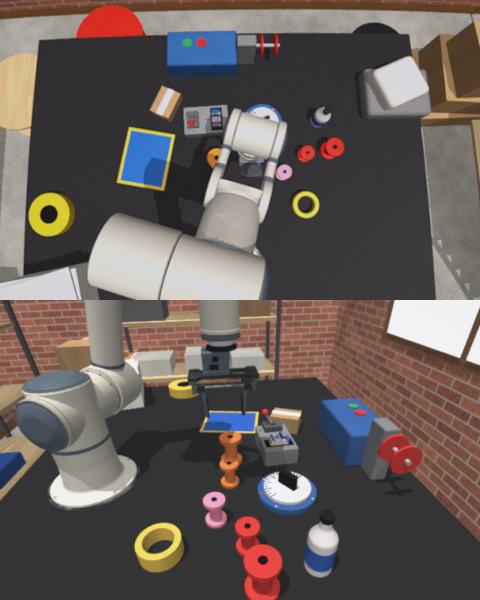

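Two views now cover the whole counter: there is no white or grey spool, only a second tape roll at the lower left. So there are 2 spools. Picking and placing.

```bash
cat >> h.py <<'E'
BC=np.array([.488,.360]); BY=-10.
def bay(x,y):
    a=np.radians(BY); return BC+[x*np.cos(a)-y*np.sin(a),x*np.sin(a)+y*np.cos(a)]
def pick(p,ang):
    ctrl.command_gripper(1.0); ctrl.goto([*p,.25],down(ang)); ctrl.move_l([*p,.10],vel=.25); ctrl.move_l([*p,.056],vel=.08)
    ctrl.command_gripper(0.0); print("grip",ctrl.current_grip_width(),ctrl.current_grasp_force()); ctrl.move_l([*p,.26],vel=.2)
    print("held",ctrl.current_grip_width(),ctrl.current_grasp_force())
def place(p,ang):
    ctrl.goto([*p,.26],down(ang)); ctrl.move_l([*p,.10],vel=.25); print("touch",ctrl.move_l([*p,.054],vel=.03,contact_N=3),ctrl.current_tool_pos())
    ctrl.command_gripper(1.0); ctrl.move_l([*p,.26],vel=.2)
E
python3 - <<'E'
from h import *
pick([.4558,-.0802],0); place(bay(.052,0),80)
pick([.4854,-.3395],0); place(bay(-.052,0),80)
print(ctrl.current_t())
ctrl.goto([.35,-.35,.35],down(0))
a=ctrl.read_camera("top"); b=ctrl.read_camera("side"); cv2.imwrite("pics/top2.png",a); cv2.imwrite("pics/side2.png",b)
cv2.imwrite("pics/look2.png",np.vstack([cv2.resize(a[120:270,140:400],(520,300),interpolation=cv2.INTER_CUBIC),cv2.resize(b[130:280,230:490],(520,300),interpolation=cv2.INTER_CUBIC)]))
E
```

```text
grip 0.6488405347559535 30.000469386577606
held 0.6475371081457565 29.99977469444275
touch True [0.53916713 0.35101097 0.05607815]
grip 0.6487742110336586 30.000452399253845
held 0.6498319642986939 29.99980330467224
touch True [0.43673529 0.36894139 0.0560967 ]
24.9167
```

View pics/look2.png

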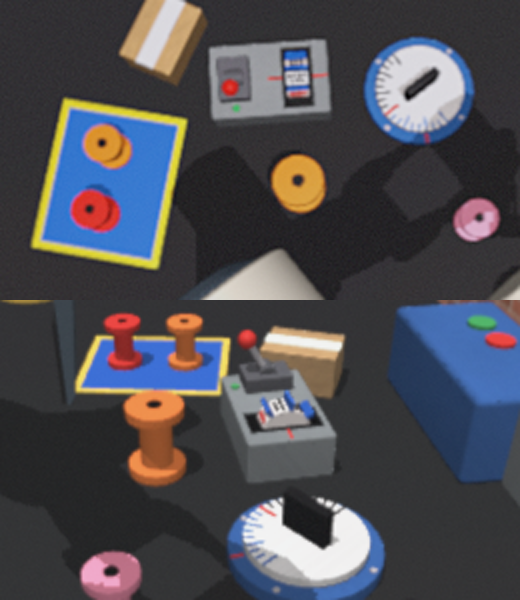

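Both spools stand in the bay. Now I'll measure the dial, red marks and lever by colour.

```bash
python3 - <<'E'
from h import *
im=cv2.imread("pics/top2.png"); hsv=cv2.cvtColor(im,cv2.COLOR_BGR2HSV)
roi=np.zeros(im.shape[:2],np.uint8); roi[135:196,315:382]=255
m=cv2.inRange(hsv,(95,120,60),(125,255,255))&roi
m=cv2.morphologyEx(m,cv2.MORPH_OPEN,np.ones((2,2)))
h=cv2.convexHull(cv2.findNonZero(m)); e=cv2.fitEllipse(h); dc=onz("top",*e[0],.02); print("dial",e,dc)
red=cv2.inRange(hsv,(0,80,60),(8,255,255))|cv2.inRange(hsv,(160,80,60),(180,255,255))
red[:130]=0;red[200:]=0
n,l,s,c=cv2.connectedComponentsWithStats(red)
for i in range(1,n):
    if 235<c[i][0]<385 and s[i,4]>2:
        z=.139 if c[i][0]<262 else .065 if c[i][0]<312 else .034 if c[i][0]<345 else .021
        p=onz("top",*c[i],z); print(c[i].round(1),s[i,4],p.round(4),"ang",np.degrees(np.arctan2(p[1]-dc[1],p[0]-dc[0])).round(1))
k=np.zeros_like(roi); cv2.circle(k,(int(e[0][0]),int(e[0][1])),16,255,-1)
b=(im.max(2)<60).astype(np.uint8)*255&k
r=cv2.minAreaRect(cv2.findNonZero(b)); bp=cv2.boxPoints(r); P=np.array([onz("top",*p,.08)[:2] for p in bp]); print("bar",r,P.mean(0),[np.degrees(np.arctan2(*(P[i+1]-P[i])[::-1])).round(1) for i in(0,1)],[np.linalg.norm(P[i+1]-P[i]).round(3) for i in (0,1)])
g=cv2.resize(im[130:200,235:385],(750,350),interpolation=cv2.INTER_CUBIC)
cv2.imwrite("pics/box.png",g)
E
```

```text
dial ((349.9363708496094, 166.08242797851562), (54.04750061035156, 55.29457473754883), 105.81000518798828) [ 0.62269105 -0.1579478   0.02      ]
[298.6 157.4] 14 [0.644  0.0104 0.065 ] ang 82.8
[254.7 163.2] 64 [0.6092 0.1422 0.139 ] ang 92.6
[277.7 158.5] 15 [0.6414 0.0775 0.065 ] ang 85.5
[288.2 166.8] 20 [0.6134 0.0443 0.065 ] ang 92.6
[334.8 174.8] 6 [ 0.591  -0.1061  0.034 ] ang 121.4
[353.  188.5] 4 [ 0.5468 -0.1653  0.021 ] ang -174.5
bar ((350.1800231933594, 161.74002075195312), (4.200000286102295, 19.0), 53.13010025024414) [ 0.62275002 -0.15354481] [np.float64(-53.8), np.float64(-145.6)] [np.float64(0.062), np.float64(0.014)]
```

View pics/box.png

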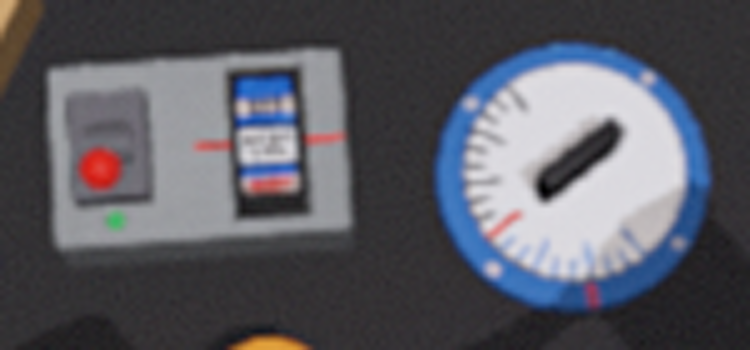

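The wheel shows seven pips with the red bar one facet below, so it reads −1. The bar lies at −53.8° and the dial reads about −59°, so it needs about +99°. I'll turn it with the wrist.

```bash
python3 - <<'E'
from h import *
d=[.6225,-.1565]; a0=-53.8-90; a1=45.5-90
ctrl.command_gripper(1.0); ctrl.goto([*d,.25],down(a0)); ctrl.move_l([*d,.10],vel=.25); ctrl.move_l([*d,.047],vel=.08,contact_N=8)
ctrl.command_gripper(.45);ctrl.command_gripper(0.0); print(ctrl.current_grip_width(),ctrl.current_grasp_force(),ctrl.current_contact_force())
for a in np.linspace(a0,a1,7)[1:]:
    ctrl.goto([*d,.047],down(a))
print(ctrl.current_contact_force(),ctrl.current_wrist_torque())
ctrl.command_gripper(.6); ctrl.move_l([*d,.25],vel=.2)
ctrl.goto([.35,-.35,.35],down(0)); print(ctrl.current_t())
im=ctrl.read_camera("top"); cv2.imwrite("pics/top3.png",im); b=ctrl.read_camera("side"); cv2.imwrite("pics/side3.png",b)
cv2.imwrite("pics/look3.png",np.vstack([cv2.resize(im[132:198,310:390],(480,396),interpolation=cv2.INTER_CUBIC)]))
hsv=cv2.cvtColor(im,cv2.COLOR_BGR2HSV)
k=np.zeros(im.shape[:2],np.uint8); cv2.circle(k,(350,163),16,255,-1)
bm=(im.max(2)<60).astype(np.uint8)*255&k
r=cv2.minAreaRect(cv2.findNonZero(bm)); P=np.array([onz("top",*p,.08)[:2] for p in cv2.boxPoints(r)]); print(P.mean(0),[np.degrees(np.arctan2(*(P[i+1]-P[i])[::-1])).round(1) for i in(0,1)])
E
```

```text
0.1756819048747532 30.002853870391846 [ 25.95351111  23.28736448 -14.54648888]
[ 22.08281801  -1.18226096 -17.5601    ] [ 0.42940855 -2.9516972   0.08846489]
39.05
[ 0.6235352  -0.15289833] [np.float64(-45.7), np.float64(-137.3)]
```

View pics/look3.png

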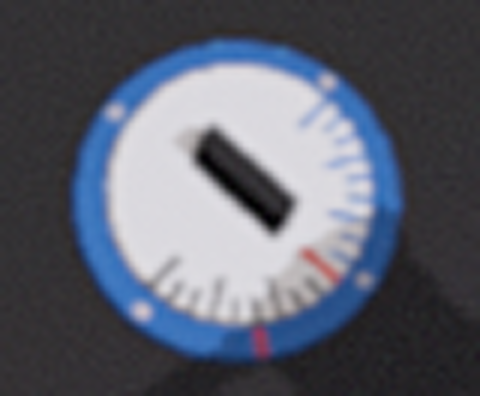

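```bash
python3 - <<'E'
from h import *
im=cv2.imread("pics/top3.png")
hsv=cv2.cvtColor(im,cv2.COLOR_BGR2HSV)
m=cv2.inRange(hsv,(95,110,40),(125,255,255)); k=np.zeros_like(m); k[135:196,315:382]=255; m&=k
m=cv2.morphologyEx(m,cv2.MORPH_OPEN,np.ones((2,2))); e=cv2.fitEllipse(cv2.convexHull(cv2.findNonZero(m))); print(e[0],onz("top",*e[0],.02),onz("top",*e[0],.012))
c=np.array([.6228,-.1565]); th=np.radians(np.arange(150,285,.25)); r=np.arange(.044,.090,.00025)
R,T=np.meshgrid(r,th,indexing='ij'); z=np.where(R<.0735,.034,.021)
P=np.stack([c[0]+R*np.cos(T),c[1]+R*np.sin(T),z],-1).reshape(-1,3)
uv=proj("top",P).reshape(*R.shape,2).astype(np.float32)
w=cv2.remap(im,uv[...,0],uv[...,1],cv2.INTER_CUBIC)[::-1]
w=cv2.resize(w,(756,460))
for a in range(150,285,10):
    x=int((a-150)*5.6); cv2.putText(w,str(a),(x,12),0,.4,(0,0,255),1); cv2.line(w,(x,14),(x,20),(0,0,255),1)
cv2.imwrite("pics/polar.png",w)
E
```

```text
(349.9283447265625, 166.08689880371094) [ 0.62267636 -0.15792061  0.02      ] [ 0.62456244 -0.15868766  0.012     ]
```

View pics/polar.png

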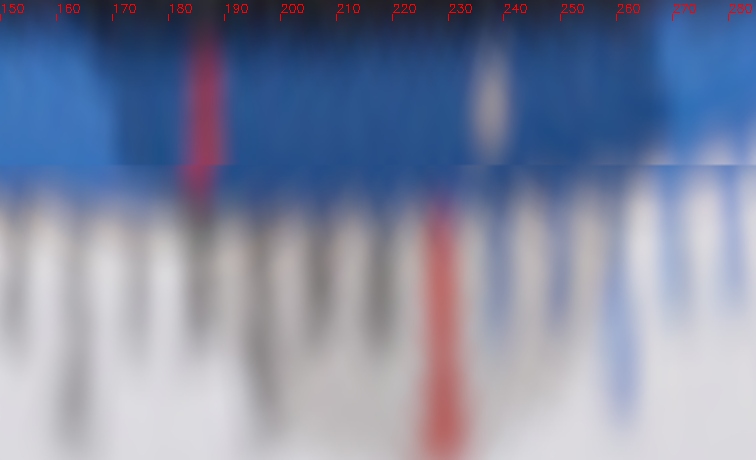

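The index line is at 186.2° and the fourth black tick (40) at 185.7°, so the dial reads 40° to within about 1°. Next is the wheel: one step with the rear finger, then a check.

```bash
cat >> h.py <<'E'
WX=np.array([.6427,.044]); WA=np.radians(2.2); WD=np.array([np.cos(WA),np.sin(WA)]); ORI=down(2.2)
def half(): return ctrl.current_grip_width()*.091/2
def wheel_push(end,start=-.028,z=.0925):
    """rear pad's inner face goes from start to end along box x, relative to the axis"""
    h=half(); P=lambda s,zz:[*(WX+WD*(s+h)),zz]
    ctrl.move_l(P(start,.125),vel=.15); 
    if ctrl.move_l(P(start,z),vel=.06,contact_N=6): print("blocked",ctrl.current_tool_pos()); return
    ctrl.move_l(P(end,z),vel=.03); print("F",np.round(ctrl.current_contact_force(),1)); ctrl.move_l(P(end-.003,z),vel=.03); ctrl.move_l(P(end-.003,.125),vel=.15)
E
python3 - <<'E'
from h import *
ctrl.command_gripper(.66); print(half())
ctrl.goto([*WX,.25],ORI); ctrl.move_l([*WX,.125]); wheel_push(.0121)
ctrl.move_l([*WX,.25]); ctrl.goto([.35,-.35,.35],down(0)); print(ctrl.current_t())
im=ctrl.read_camera("top"); b=ctrl.read_camera("side"); cv2.imwrite("pics/top4.png",im)
cv2.imwrite("pics/look4.png",np.vstack([cv2.resize(im[135:185,240:310],(560,400),interpolation=cv2.INTER_CUBIC)]))
E
```

```text
0.030007723330399767
blocked [0.64304093 0.04409223 0.09025916]
46.1417
```

View pics/look4.png

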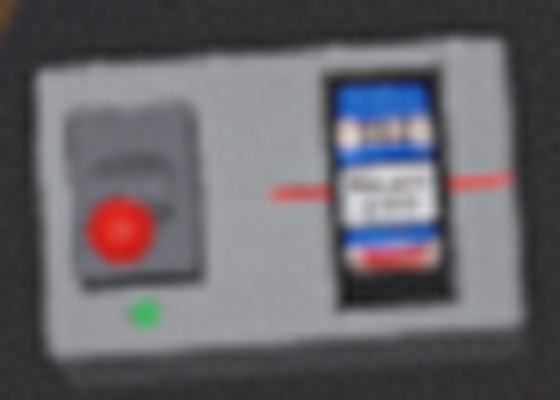

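```bash
python3 - <<'E'
from h import *
for off in(0,):
  for a in(-67.5,-22.5,22.5,67.5):
    for r in(.034,.046):
        t=np.radians(a); p=[*(WX+WD*r*np.sin(t)),.055+r*np.cos(t)]; u=proj("top",p)[0]; print(a,r,(u-[240,135])*8)
E
```

```text
-67.5 0.034 [388.96214641 258.00381607]
-67.5 0.046 [389.83521475 282.5367696 ]
-22.5 0.034 [384.36486687 201.94648339]
-22.5 0.046 [383.57241925 206.41483971]
22.5 0.034 [381.04591932 138.15208009]
22.5 0.046 [379.05531005 119.46784395]
67.5 0.034 [381.02782483 105.84521624]
67.5 0.046 [379.07436454  76.05963704]
```

The ridges sit about 18° short of a whole count (at roughly −40° and +5° from the top), so my finger landed on a ridge tip. I'll push the +5° ridge to +22.5° first, which gives −1, then one full step to zero, and look.

```bash
python3 - <<'E'
from h import *
ctrl.command_gripper(.66)
ctrl.goto([*WX,.25],ORI); ctrl.move_l([*(WX+WD*.02),.13]); wheel_push(.0121,start=-.008); wheel_push(.0121)
ctrl.move_l([*WX,.25]); ctrl.goto([.35,-.35,.35],down(0)); print(ctrl.current_t())
im=ctrl.read_camera("top"); cv2.imwrite("pics/top5.png",im)
cv2.imwrite("pics/look5.png",cv2.resize(im[135:185,240:310],(560,400),interpolation=cv2.INTER_CUBIC))
E
```

```text
F [-0.1  0.1  0.3]
F [-1.6 -0.3 -0.4]
57.6417
```

View pics/look5.png

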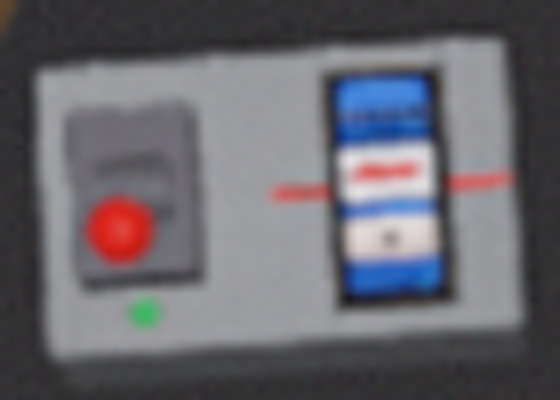

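The red zero bar now lies in line with the marks, and the ridges are at crop y 207/280 where 206/282 is predicted. Two more steps to go.

```bash
python3 - <<'E'
from h import *
ctrl.command_gripper(.66)
ctrl.goto([*WX,.25],ORI); ctrl.move_l([*WX,.13]); wheel_push(.0121); wheel_push(.0121)
ctrl.move_l([*WX,.25]); ctrl.goto([.35,-.35,.35],down(0)); print(ctrl.current_t())
im=ctrl.read_camera("top"); cv2.imwrite("pics/top6.png",im)
cv2.imwrite("pics/look6.png",np.vstack([cv2.resize(im[135:185,240:310],(420,300),interpolation=cv2.INTER_CUBIC),cv2.resize(im[130:260,150:380],(420,237),interpolation=cv2.INTER_CUBIC)]))
E
```

```text
F [ 0.4  0.2 -0.8]
F [-1.2  0.2 -0.5]
69.75
```

View pics/look6.png

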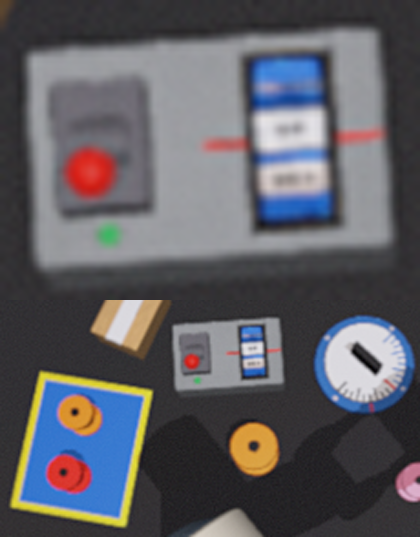

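The wheel now shows two pips in line with the marks, with the ridges again at whole-count positions. The spools are in the bay and the dial is at 40°. Now throwing the lever.

```bash
python3 - <<'E'
from h import *
B=np.array([.6092,.1422]); h=half(); P=lambda s,z:[*(B+WD*(s+h)),z]
ctrl.goto(P(-.027,.25),ORI); 
print(ctrl.move_l(P(-.027,.126),vel=.1,contact_N=8))
print(ctrl.move_l(P(.029+.019,.126),vel=.05,contact_N=12),ctrl.current_tool_pos()-np.array(P(0,0)),ctrl.current_contact_force())
p=ctrl.current_tool_pos(); q=p[:2]-WD*.006
ctrl.move_l([*q,p[2]],vel=.05); ctrl.move_l([*q,.27]); ctrl.goto([.35,-.35,.35],down(0)); print(ctrl.current_t())
a=ctrl.read_camera("top"); b=ctrl.read_camera("side"); cv2.imwrite("pics/top7.png",a)
cv2.imwrite("pics/look7.png",np.vstack([cv2.resize(a[130:260,150:380],(575,325),interpolation=cv2.INTER_CUBIC),cv2.resize(b[140:250,250:440],(475,275),interpolation=cv2.INTER_CUBIC)[:,:].copy() if 0 else cv2.resize(b[140:250,250:440],(575,275),interpolation=cv2.INTER_CUBIC)]))
hsv=cv2.cvtColor(a,cv2.COLOR_BGR2HSV); m=cv2.inRange(hsv,(0,150,90),(6,255,255)); k=np.zeros_like(m); k[140:180,240:268]=m[140:180,240:268]
c=cv2.findNonZero(k).mean((0,1)); print(c,onz("top",*c,.139))
E
```

```text
False
True [0.04405462 0.00164886 0.12506695] [-1.68768786  1.07747009  2.82663982]
78.1
[253.5        144.47826087] [0.6681581  0.14603452 0.139     ]
```

View pics/look7.png

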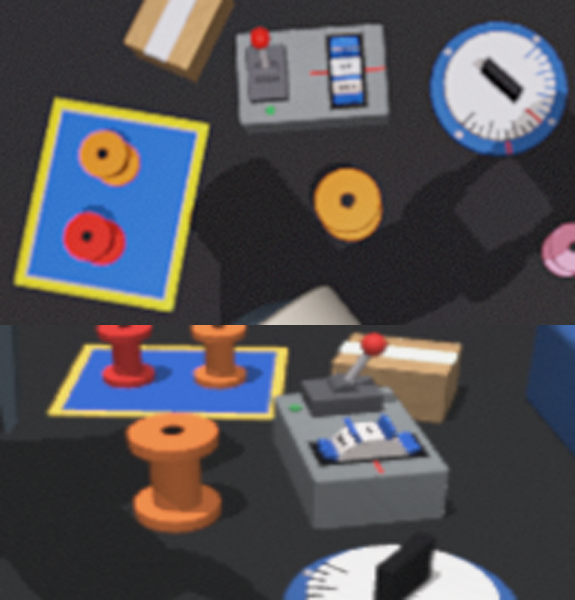

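The ball moved 59 mm, so the lever is at its far stop. Both spools still stand in the bay and nothing else was disturbed. Handing in.

```bash
python3 -c "
from bench import ctrl
print(ctrl.sign_off())"
```

```text
the job is handed in; nothing more can be done
None
```

I handed the job in with both spools (small orange and small red) upright in the bay, the count wheel at 2, the dial at 40° (within about 1°) and the ready lever fully over. The hand-in returned no verdict; these settings come from the last pictures.

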